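# Nest the sample cups and lift the stack out of its stand

### The job

Gather the empty sample cups: nest the yellow and the green cup, in either order, into the blue cup that stands in the grey stand, pushed fully home. Then grip the blue cup, now the lowest, and lift the whole stack out, keeping it upright, and finish still holding it steady and level, its foot at least 10 cm above the top of the stand. Leave the jar, the beaker and the bottle where they are.

Things in the scene. Friction and masses are not known exactly. Their poses are not given: they have to be found in the camera images.
- cup_blue: Blue stepped cup, 56 mm tall, 3 mm wall, 48-84 g: tapered body (outer diameter 36 mm at the foot, 52 mm at 34 mm up), shoulder, straight collar from 38 mm up to the rim, outer diameter 62 mm. Origin: centre of the underside; z out of the mouth. With a black rubber band its collar is 68 mm across. Loose in either well of the stand, foot 10 mm above the table.
- cup_yellow: Yellow stepped cup, 56 mm tall, 3 mm wall, 48-84 g: tapered body (outer diameter 36 mm at the foot, 52 mm at 34 mm up), shoulder, straight collar from 38 mm up to the rim, outer diameter 62 mm. Origin: centre of the underside; z out of the mouth. Loose on the table. Nested: shoulder on the lower rim, foot 20 mm above the lower foot, collar above the lower rim; stack of three 97 mm tall.
- cup_green: Green stepped cup, 56 mm tall, 3 mm wall, 48-84 g: tapered body (outer diameter 36 mm at the foot, 52 mm at 34 mm up), shoulder, straight collar from 38 mm up to the rim, outer diameter 62 mm. Origin: centre of the underside; z out of the mouth. Stands loose on the table; nests just as the yellow one.
- stand: Grey plastic block fixed to the table, 100 x 220 x 30 mm (x, y, z), with two round wells 50 mm across and 20 mm deep at y = +60 and -60 mm, x = 0. Origin: centre of the underside.
- jar: Closed amber jar with a black lid, 40 mm across, 70 mm tall, in the other well (foot 10 mm above the table); bystander. Origin: centre of the underside.
- beaker: Steel beaker, 66 mm across the rim, 85 mm tall, on the table; bystander. Origin: centre of the underside.
- bottle: White bottle with a red cap, 60 mm across, 100 mm tall, on the table; bystander. Origin: centre of the underside.

How it is judged:
On the way:
1. both loose cups are nested home in the blue cup while it still stands in the stand ((((z of cup_yellow in the frame of cup_blue between 0.015 and 0.025 m and x of cup_yellow in the frame of cup_blue between -0.004 and 0.004 m and y of cup_yellow in the frame of cup_blue between -0.004 and 0.004 m and angle between the z axis of cup_yellow and the z axis of cup_blue, either way round below 0.1 rad) and (z of cup_green in the frame of cup_yellow between 0.015 and 0.025 m and x of cup_green in the frame of cup_yellow between -0.004 and 0.004 m and y of cup_green in the frame of cup_yellow between -0.004 and 0.004 m and angle between the z axis of cup_green and the z axis of cup_yellow, either way round below 0.1 rad)) or ((z of cup_green in the frame of cup_blue between 0.015 and 0.025 m and x of cup_green in the frame of cup_blue between -0.004 and 0.004 m and y of cup_green in the frame of cup_blue between -0.004 and 0.004 m and angle between the z axis of cup_green and the z axis of cup_blue, either way round below 0.1 rad) and (z of cup_yellow in the frame of cup_green between 0.015 and 0.025 m and x of cup_yellow in the frame of cup_green between -0.004 and 0.004 m and y of cup_yellow in the frame of cup_green between -0.004 and 0.004 m and angle between the z axis of cup_yellow and the z axis of cup_green, either way round below 0.1 rad))) and height (world z) of cup_blue below 0.02 m and angle between cup_blue's own z axis and vertical below 0.1 rad), for 0.2 s.
At the end, for the whole second after the job is handed in: Cups nested, blue lowest (each foot 15-25 mm above the next, centred within 4 mm, axes within 0.1 rad); fingers hold blue, foot over 128 mm above the table, tilt under 0.12 rad; cups still (0.03 m/s, 0.2 rad/s), touching neither stand nor bystanders ((((z of cup_yellow in the frame of cup_blue between 0.015 and 0.025 m and x of cup_yellow in the frame of cup_blue between -0.004 and 0.004 m and y of cup_yellow in the frame of cup_blue between -0.004 and 0.004 m and angle between the z axis of cup_yellow and the z axis of cup_blue, either way round below 0.1 rad) and (z of cup_green in the frame of cup_yellow between 0.015 and 0.025 m and x of cup_green in the frame of cup_yellow between -0.004 and 0.004 m and y of cup_green in the frame of cup_yellow between -0.004 and 0.004 m and angle between the z axis of cup_green and the z axis of cup_yellow, either way round below 0.1 rad)) or ((z of cup_green in the frame of cup_blue between 0.015 and 0.025 m and x of cup_green in the frame of cup_blue between -0.004 and 0.004 m and y of cup_green in the frame of cup_blue between -0.004 and 0.004 m and angle between the z axis of cup_green and the z axis of cup_blue, either way round below 0.1 rad) and (z of cup_yellow in the frame of cup_green between 0.015 and 0.025 m and x of cup_yellow in the frame of cup_green between -0.004 and 0.004 m and y of cup_yellow in the frame of cup_green between -0.004 and 0.004 m and angle between the z axis of cup_yellow and the z axis of cup_green, either way round below 0.1 rad))) and height (world z) of cup_blue above 0.128 m and angle between cup_blue's own z axis and vertical below 0.12 rad and contact force between the fingers and cup_blue above 0.5 N and linear speed of each of cup_blue, cup_yellow, cup_green below 0.03 m/s and angular speed of each of cup_blue, cup_yellow, cup_green below 0.2 rad/s and contact force between each of cup_blue, cup_yellow, cup_green and stand below 0.05 N and contact force between each of cup_blue, cup_yellow, cup_green and jar below 0.05 N and contact force between each of cup_blue, cup_yellow, cup_green and beaker below 0.05 N and contact force between each of cup_blue, cup_yellow, cup_green and bottle below 0.05 N); the arm keeps its last pose, push and grip.
It fails at once if the amber jar is displaced by more than 30 mm or tipped over (distance of jar from where it was at the start of the episode above 0.03 m or angle between jar's own z axis and vertical above 0.5 rad).
It fails at once if the steel beaker is displaced by more than 30 mm or tipped over (distance of beaker from where it was at the start of the episode above 0.03 m or angle between beaker's own z axis and vertical above 0.5 rad).
It fails at once if the white bottle is displaced by more than 30 mm or tipped over (distance of bottle from where it was at the start of the episode above 0.03 m or angle between bottle's own z axis and vertical above 0.5 rad).
It fails at once if the blue cup is tipped more than 30 degrees (it is to be kept upright) (angle between cup_blue's own z axis and vertical above 0.52 rad).
It also fails if it takes over 61 s, if anything falls off the work surface, if the arm or the gripper's body presses on something with over 40 N, if the wrist force passes 120 N, or if a joint passes its speed limit or range.

### The arm

A 7-joint arm with a two-finger parallel gripper is mounted at the origin on the work surface. World frame = base frame: x ahead of the robot, y to its left, z up, the work surface at z = 0. Lengths are in m, angles in rad, forces in N, time in s.
With the tool pointing down it reaches from about 0.4 to 0.85 m from the base axis. Payload 4.5 kg.
Tool frame: the origin (TCP) lies where the fingers leave the gripper's body, on its centre line; the fingertips stand 64 mm ahead of it and the grasp point (between the pads) lies 45 mm ahead of it; z points along the fingers, y is the line along which they close (so a half turn about z gives the same grasp; the last joint's range is limited). The gripper opens to 88 mm and grips with 3 to 60 N. Pads are 18 mm wide; open, the fingers measure 123 mm over their backs; the gripper's body (75 mm by 187 mm) begins 45 mm behind the grasp point.
Start: joints at [1.317, 0.689, -0.195, 1.565, 0.157, 0.902, -0.215], TCP at [0.177, -0.599, 0.303] pointing down, gripper open.
Joint ranges: [-3.01, 3.01], [-0.46, 2.08], [-1.47, 1.51], [0.13, 2.56], [-1, 4.14], [0.04, 2.09], [-2.66, 2.66]. Speed limits (rad/s): [2.57, 2.57, 3.14, 3.14, 3.14, 3.14, 3.14].

### API

Orientations are given as a unit quaternion [x, y, z, w].
In Python, from plant import r gives the robot as it stands.
- The arm moves only by the tool play_rows, never from a script. Its arguments are lists of equal length, an entry for each row: "translation": the shift along the tool's x, y, z in m, a list of three; "delta_rot": the turn, a rotation vector about the tool's x, y, z in degrees, a list of three; "grip": the opening, from -1 (shut) to 1 (fully open). In form: {"translation": [[x, y, z], ...], "delta_rot": [[rx, ry, rz], ...], "grip": [grip, ...]}. A call has 1 to 20 rows; each row shifts and turns the commanded pose from where the row before left it, along the tool's axes as they then stand; what a row does not reach is not made up. A row lasts 1/8 s, in which the tool goes at most 62.5 mm and 10.7 degrees, less where a joint would pass 70% of its speed; a pose out of reach is approached as far as the arm can. A call with a gripper value outside its range is refused whole. The fingers move at their own pace and stop on an object; "squeeze" is the grip in N (left out, the last holds). Time passes only in rows, so rows that do not move let the fingers close. It gives the time, the measured TCP pose, the force, the opening and the grip force at its end, in the units of the state.
- r.get_state(): the state, without advancing time (a new reading comes with each control period).
- r.snapshot(name): name is "scene" or "top" or "wrist"; returns the picture (420x560x3 uint8, blue, green, red); there is no depth.
- r.get_calibration(name): a dict with "intrinsics" (3x3 intrinsics, pixels), "eye" and "rotation" of the camera in the world. Camera axes: x right, y up, looking along -z (the intrinsics and any distortion apply to the point x, -y, -z); pixel columns grow to the right and rows downward; lengths in m; the calibration is good to about 2 mm. A picture is of the moment at which its call begins: read the wrist's pose just before it. get_calibration takes no time and is no camera call; for the wrist camera it gives the pose at the moment of the call.
- r.finish_job(): hands the job in; it is judged then, once.
Trained networks look in the newest picture that a camera, given by its name, has taken for a name from the list of things; names that differ only in an ending like _2 or _b are one class to them, and where a whole thing is asked for, a point or a joint stands for the part that bears it (a point fixed in the world has none). Each returns a list of dicts, best first, with "confidence" (0 to 1); they miss things now and then, are a little off and sometimes report something else, mostly with a low value. They report only what shows in the picture. A call takes as long as a camera call.
- r.look_for(camera, target): "point" ([x, y, z] in m, in world coordinates, good to about 4 mm: the middle of the surface that is visible of it).
- r.silhouettes(camera, target): "pixels" (420x560 bool, what is visible of it).
The state is a dict: "clock": time; "q": joint angles; "qd": joint speeds; "joint_torque": joint torques, N m; "tool_pos": TCP position; "eef_rot": TCP orientation; "contact_force": force on the tool from outside, world axes, zero at the start; "moment": the same for the moment, N m; "opening": opening from 0.0 (shut) to 1.0 (fully open); "finger_force": force on a finger pad.
Only numpy, scipy, OpenCV 4.12 (cv2) and the standard library are available. Lean on these libraries where they do the work, as an engineer would, in place of code of your own. Each camera call takes 0.05 s, during which the arm holds its last target. There are 200 camera calls.

## Working session

There is one attempt and no reset: what is moved stays moved. The work goes in short steps, Python scripts to look and compute and a tool call to move; the robot and the scene stay as the last step left them, time stands still between calls to the robot, and variables do not carry over. Pictures are saved under pics/ and viewed, at most 10 in all, crops included, and the job is handed in when it is done.

Besides the shell and the picture viewer there is one more tool, called as a command line: name --argument value ..., lists and objects as JSON in quotes. play_rows: Moves the arm, as the interface text tells. Its arguments: {"type":"object","properties":{"translation":{"type":"array","items":{"type":"array","items":{"type":"number"}}},"delta_rot":{"type":"array","items":{"type":"array","items":{"type":"number"}}},"grip":{"type":"array","items":{"type":"number"}},"squeeze":{"type":"number"}},"required":["translation","delta_rot","grip"]}

```bash
ls; mkdir -p pics; python3 - <<'E'
from plant import r
import cv2,numpy as np
for c in ["scene","top"]:
    im=r.snapshot(c); cv2.imwrite(f"pics/{c}0.png",im)
    k=r.get_calibration(c); print(c,np.round(k["eye"],3),np.round(k["rotation"],3).tolist(),k["intrinsics"],[x for x in k if x not in("eye","rotation","intrinsics")])
    for t in ["cup_blue","cup_yellow","cup_green","stand","jar","beaker","bottle"]:
        for d in r.look_for(c,t)[:2]: print(t,np.round(d["point"],3),round(d["confidence"],2))
s=r.get_state();print(s["clock"],s["tool_pos"],s["eef_rot"],s["opening"])
E
```

```text
pics
scene [0.764 0.424 0.703] [0.086, 0.293, 0.916, 0.261] [[479.30207003   0.         268.9240133 ]
 [  0.         479.30207003 199.42047131]
 [  0.           0.           1.        ]] []
cup_blue [ 0.587 -0.08   0.052] 0.85
cup_blue [ 0.594 -0.233  0.061] 0.52
cup_yellow [ 0.44  -0.266  0.04 ] 0.61
cup_green [0.396 0.291 0.036] 0.72
cup_green [0.573 0.004 0.026] 0.5
jar [0.541 0.052 0.069] 0.81
beaker [ 0.594 -0.235  0.057] 0.64
bottle [0.637 0.262 0.068] 0.94
top [0.448 0.002 0.837] [0.034, -0.032, -0.7, 0.713] [[395.99653197   0.         279.74597681]
 [  0.         395.99653197 207.48554326]
 [  0.           0.           1.        ]] []
cup_blue [ 0.599 -0.071  0.046] 0.63
cup_yellow [ 0.441 -0.265  0.036] 0.93
cup_green [0.406 0.3   0.036] 0.8
cup_green [ 0.598 -0.07   0.044] 0.47
stand [ 0.556 -0.     0.032] 0.91
stand [ 0.442 -0.263  0.036] 0.23
jar [0.537 0.04  0.082] 0.69
beaker [ 0.595 -0.26   0.046] 0.65
bottle [0.62  0.238 0.067] 0.9
0.8 [ 0.17744835 -0.59930314  0.3027828 ] [9.89659605e-01 1.43435919e-01 2.35065481e-05 5.96715620e-05] 1.0003017895004627
```

View pics/scene0.png

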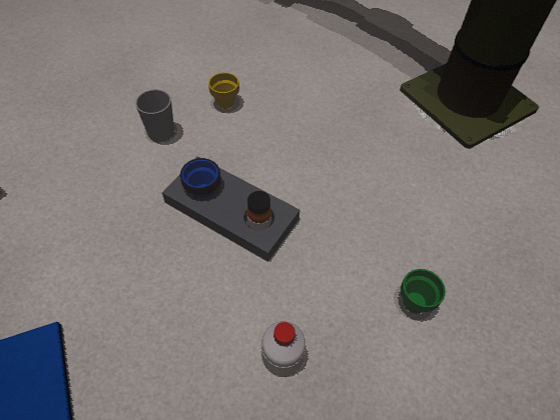

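View pics/top0.png

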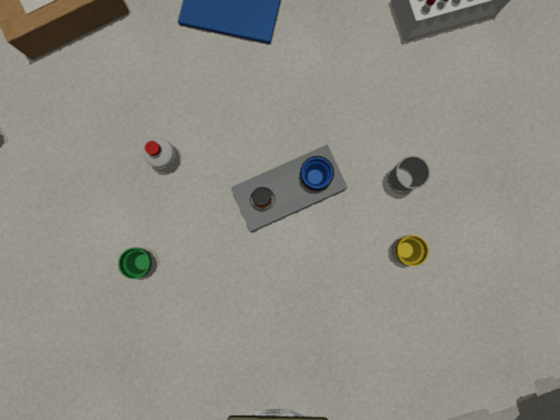

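The scene view shows yellow at (224,90), green at (422,290), blue in the stand at (201,177) and the jar at (259,207). The top view shows yellow at (412,250), green at (136,263) and blue at (317,172). All cups are upright. Next I fit cup models to the silhouettes.

```bash
cat > h.py <<'E'
from plant import r
import cv2,numpy as np
from scipy.optimize import minimize
def proj(k,P):
    p=(P-np.array(k["eye"]))@np.array(k["rotation"] if np.shape(k["rotation"])==(3,3) else R.from_quat(k["rotation"]).as_matrix())
    K=np.array(k["intrinsics"]); p=p*[1,-1,-1]; q=p@K.T; return q[:,:2]/q[:,2:]
from scipy.spatial.transform import Rotation as R
def mask(k,xy,z0,prof,S=4):
    m=np.zeros((420*S,560*S),np.uint8);a=np.linspace(0,2*np.pi,60)
    ring=[proj(k,np.c_[xy[0]+d/2*np.cos(a),xy[1]+d/2*np.sin(a),0*a+z0+z]) for z,d in prof]
    for A,B in zip(ring,ring[1:]):
        h=cv2.convexHull(np.r_[A,B].astype(np.float32)); cv2.fillConvexPoly(m,np.int32((h+.5)*S),255)
    return cv2.resize(m,(560,420),interpolation=cv2.INTER_AREA)/255.
CUP=[(0,.036),(.034,.052),(.038,.062),(.056,.062)]
BAND=[(.020,.045),(.034,.052),(.038,.068),(.056,.068)]
def fit(views,x0,z0,prof):
    # views: list of (calib, silhouette)
    def c(x): return sum(np.abs(mask(k,x,z0,prof)-s).sum()/s.sum() for k,s in views)
    o=minimize(c,x0,method="Nelder-Mead",options=dict(initial_simplex=np.array(x0)+[[0,0],[.01,0],[0,.01]],xatol=2e-4))
    return o.x,o.fun
E
python3 - <<'E'
from h import *
x0={"cup_blue":(.6,-.07,.01,BAND),"cup_yellow":(.44,-.265,0,CUP),"cup_green":(.4,.297,0,CUP),"beaker":(.6,-.26,0,[(0,.06),(.085,.066)]),"jar":(.54,.045,.03,[(0,.04),(.05,.04)])}
V={t:[] for t in x0}
for c in ["scene","top"]:
    r.snapshot(c);k=r.get_calibration(c)
    for t in x0:
        S=r.silhouettes(c,t)
        if S: V[t].append((k,S[0]["pixels"].astype(float))); print(c,t,S[0]["pixels"].sum(),round(S[0]["confidence"],2))
for t,(x,y,z,p) in x0.items():
    print(t,[ (np.round(a,4),round(f,2)) for a,f in [fit(v,(x,y),z,p) for v in ([V[t]]+[[q] for q in V[t]])]])
k=r.get_calibration("wrist");s=r.get_state();M=R.from_quat(s["eef_rot"]).as_matrix()
print("wrist in tool",M.T@(np.array(k["eye"])-s["tool_pos"]),(M.T@np.array(k["rotation"] if np.shape(k["rotation"])==(3,3) else R.from_quat(k["rotation"]).as_matrix())).round(3),M.round(3))
E
```

```text
scene cup_blue 1206 0.85
scene cup_yellow 788 0.82
scene cup_green 1514 0.8
scene beaker 1585 0.6
scene jar 812 0.89
top cup_blue 915 0.63
top cup_yellow 860 0.84
top cup_green 812 0.86
top beaker 1114 0.64
top jar 294 0.93
cup_blue [(array([ 0.5916, -0.0679]), np.float64(0.18)), (array([ 0.5928, -0.0689]), np.float64(0.08)), (array([ 0.5911, -0.0669]), np.float64(0.07))]
cup_yellow [(array([ 0.4425, -0.2582]), np.float64(0.2)), (array([ 0.4423, -0.2628]), np.float64(0.13)), (array([ 0.442 , -0.2576]), np.float64(0.04))]
cup_green [(array([0.4078, 0.2878]), np.float64(0.2)), (array([0.4071, 0.2863]), np.float64(0.07)), (array([0.4077, 0.2902]), np.float64(0.1))]
beaker [(array([ 0.5933, -0.2534]), np.float64(0.24)), (array([ 0.5922, -0.2562]), np.float64(0.09)), (array([ 0.5928, -0.2505]), np.float64(0.13))]
jar [(array([0.5418, 0.0417]), np.float64(0.44)), (array([0.5432, 0.0432]), np.float64(0.08)), (array([0.537 , 0.0407]), np.float64(0.32))]
wrist in tool [ 0.07030213  0.00078111 -0.08132109] [[-0.002  0.962  0.273]
 [ 1.     0.002 -0.   ]
 [-0.001  0.273 -0.962]] [[ 0.959  0.284 -0.   ]
 [ 0.284 -0.959 -0.   ]
 [-0.     0.    -1.   ]]
```

play_rows --translation '[[0.0292,-0.0209,0.007],[0.0292,-0.0209,0.007],[0.0292,-0.0209,0.007],[0.0292,-0.0209,0.007],[0.0292,-0.0209,0.007],[0.0292,-0.0209,0.007],[0.0292,-0.0209,0.007],[0.0292,-0.0209,0.007],[0.0292,-0.0209,0.007],[0.0292,-0.0209,0.007],[0.0292,-0.0209,0.007],[0.0292,-0.0209,0.007],[0,0,0]]' --delta_rot '[[0,0,0],[0,0,0],[0,0,0],[0,0,0],[0,0,0],[0,0,0],[0,0,0],[0,0,0],[0,0,0],[0,0,0],[0,0,0],[0,0,0],[0,0,0]]' --grip '[1,1,1,1,1,1,1,1,1,1,1,1,1]' --squeeze 15

```text
clock: 3.02
tool_pos: [0.4445, -0.2563, 0.2184]
eef_rot: [0.989, 0.146, 0.001, -0.001]
contact_force: [-1.2, -0.3, 0.4]
opening: 0.996
finger_force: 0.0
```

```bash
cat >> h.py <<'E'
def wfit(t,z0,prof,pic=None,cam="wrist"):
    """fit the thing from one camera; print the shift in tool axes from TCP to it"""
    k=r.get_calibration(cam);im=r.snapshot(cam)
    if pic: cv2.imwrite(pic,im)
    S=r.silhouettes(cam,t)
    s=r.get_state();M=R.from_quat(s["eef_rot"]).as_matrix();p=np.array(s["tool_pos"])
    print("t",round(s["clock"],2),"tcp",p.round(4),"M",M.round(3).tolist(),"F",np.round(s["contact_force"],1),"open",round(s["opening"],3),"ff",s["finger_force"])
    for d in S[:2]:
        m=d["pixels"].astype(float);
        x,f=fit([(k,m)],r.look_for(cam,t)[0]["point"][:2] if cam!="wrist" else p[:2],z0,prof)
        print(cam,t,"conf",round(d["confidence"],2),"npix",m.sum(),"xy",x.round(4),"err",round(f,2),"tool shift",(M.T@np.r_[x-p[:2],0]).round(4))
E
python3 - <<'E'
from h import *
wfit("cup_yellow",0,CUP,"pics/w1.png")
E
```

```text
t 3.12 tcp [ 0.4421 -0.2596  0.2188] M [[0.959, 0.284, -0.0], [0.284, -0.959, -0.001], [-0.0, 0.0, -1.0]] F [-0.7 -0.4  0. ] open 1.002 ff 0.0
wrist cup_yellow conf 0.82 npix 4228.0 xy [ 0.4419 -0.2593] err 0.06 tool shift [-0.0002 -0.0004 -0.    ]
```

View pics/w1.png

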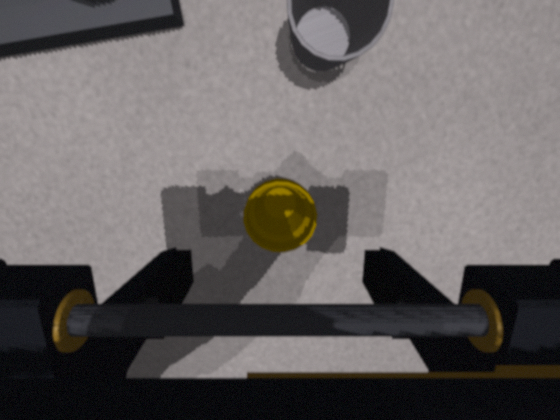

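The yellow cup is centred between the fingers, at about (280,215). I descend and grip the collar.

play_rows --translation '[[0,0,0.02],[0,0,0.025],[0,0,0.025],[0,0,0.025],[0,0,0.02],[0,0,0],[0,0,0],[0,0,0],[0,0,0],[0,0,0],[0,0,0]]' --delta_rot '[[0,0,0],[0,0,0],[0,0,0],[0,0,0],[0,0,0],[0,0,0],[0,0,0],[0,0,0],[0,0,0],[0,0,0],[0,0,0]]' --grip '[1,1,1,1,1,1,0.2,0.2,0.2,0.2,0.2]' --squeeze 15

```text
clock: 4.5
tool_pos: [0.4425, -0.2596, 0.1044]
eef_rot: [0.99, 0.143, 0.0, 0.0]
contact_force: [-0.4, 0.5, 6.2]
opening: 0.695
finger_force: 15.0
```

play_rows --translation '[[0,0,-0.01],[0,0,-0.03],[0,0,-0.03],[0,0,-0.03],[0.0,-0.01,-0.02],[0.02,-0.02,0],[0.02,-0.02,0],[0.02,-0.02,0],[0.02,-0.02,0],[0.02,-0.02,0],[0.018,-0.03,0],[0,0,0],[0,0,0],[0,0,0]]' --delta_rot '[[0,0,0],[0,0,0],[0,0,0],[0,0,0],[0,0,0],[0,0,0],[0,0,0],[0,0,0],[0,0,0],[0,0,0],[0,0,0],[0,0,0],[0,0,0],[0,0,0]]' --grip '[0.2,0.2,0.2,0.2,0.2,0.2,0.2,0.2,0.2,0.2,0.2,0.2,0.2,0.2]'

```text
clock: 6.25
tool_pos: [0.5151, -0.0932, 0.2238]
eef_rot: [0.99, 0.142, -0.0, 0.0]
contact_force: [0.1, -0.5, -1.3]
opening: 0.697
finger_force: 15.0
```

```bash
python3 - <<'E'
from h import *
wfit("cup_blue",0.01,BAND,"pics/w2.png")
E
```

```text
t 6.35 tcp [ 0.5153 -0.0929  0.2238] M [[0.959, 0.282, -0.0], [0.282, -0.959, -0.001], [-0.0, 0.001, -1.0]] F [-0.4  0.3 -0. ] open 0.695 ff 14.999653722625226
wrist cup_blue conf 0.95 npix 6686.0 xy [ 0.1459 -0.0446] err 1.0 tool shift [-3.408e-01 -1.505e-01  1.000e-04]
```

View pics/w2.png

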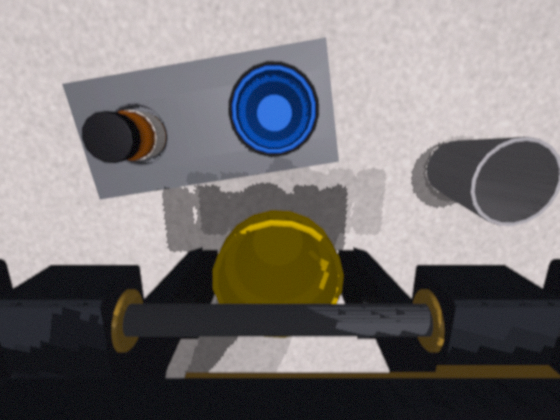

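The wrist view shows blue with its black band at (274,109), yellow held and the jar at (110,137). The fit diverged because of a bad starting guess, so I redo it.

```bash
sed -i 's/def wfit(t,z0,prof,pic=None,cam="wrist")/def wfit(t,z0,prof,pic=None,cam="wrist",g=None)/; s/x,f=fit(\[(k,m)\],/x,f=fit([(k,m)],g if g is not None else /' h.py; python3 - <<'E'
from h import *
wfit("cup_blue",0.01,BAND,g=(.592,-.068))
E
```

```text
t 6.45 tcp [ 0.5154 -0.0924  0.2237] M [[0.959, 0.283, -0.0], [0.283, -0.959, -0.0], [-0.0, 0.0, -1.0]] F [-0.6 -0.7 -0.6] open 0.696 ff 14.999680775217712
```

```bash
python3 - <<'E'
from h import *
for i in range(3): wfit("cup_blue",0.01,BAND,g=(.592,-.068))
E
```

```text
t 6.55 tcp [ 0.5155 -0.092   0.2237] M [[0.959, 0.283, -0.0], [0.283, -0.959, -0.0], [-0.0, 0.0, -1.0]] F [ 0.6  0.  -0.6] open 0.695 ff 14.999707024544477
wrist cup_blue conf 0.68 npix 6942.0 xy [ 0.5914 -0.0687] err 0.02 tool shift [ 0.0794 -0.0009 -0.    ]
wrist cup_blue conf 0.47 npix 3682.0 xy [0.1114 0.0212] err 1.0 tool shift [-0.3555 -0.2231  0.    ]
t 6.65 tcp [ 0.5156 -0.0918  0.2237] M [[0.959, 0.284, 0.0], [0.284, -0.959, -0.0], [-0.0, 0.0, -1.0]] F [-0.5  0.6 -0.5] open 0.696 ff 14.999673392158002
wrist cup_blue conf 0.9 npix 6955.0 xy [ 0.5913 -0.0686] err 0.02 tool shift [ 0.0792 -0.0008 -0.    ]
t 6.75 tcp [ 0.5156 -0.0917  0.2237] M [[0.959, 0.284, -0.0], [0.284, -0.959, -0.0], [-0.0, 0.0, -1.0]] F [ 1.3 -0.5 -0.5] open 0.695 ff 14.999693809077144
wrist cup_blue conf 0.72 npix 6794.0 xy [ 0.5911 -0.0687] err 0.04 tool shift [ 0.079  -0.0006 -0.    ]
```

play_rows --translation '[[0.025,-0.001,0],[0.027,0,0],[0.027,0,0],[0,0,0.01],[0,0,0.015],[0,0,0.015],[0,0,0.012],[0,0,0.012],[0,0,0.01],[0,0,0.008],[0,0,0.004],[0,0,0.003],[0,0,0.001],[0,0,0],[0,0,0]]' --delta_rot '[[0,0,0],[0,0,0],[0,0,0],[0,0,0],[0,0,0],[0,0,0],[0,0,0],[0,0,0],[0,0,0],[0,0,0],[0,0,0],[0,0,0],[0,0,0],[0,0,0],[0,0,0]]' --grip '[0.2,0.2,0.2,0.2,0.2,0.2,0.2,0.2,0.2,0.2,0.2,0.2,0.2,0.2,0.2]'

```text
clock: 8.62
tool_pos: [0.5918, -0.0681, 0.1352]
eef_rot: [0.99, 0.143, 0.001, 0.0]
contact_force: [-1.0, 1.7, 8.6]
opening: 0.695
finger_force: 15.0
```

play_rows --translation '[[0,0,0.001],[0,0,0.001],[0,0,0],[0,0,0]]' --delta_rot '[[0,0,0],[0,0,0],[0,0,0],[0,0,0]]' --grip '[0.2,0.2,0.2,0.2]'

```text
clock: 9.12
tool_pos: [0.5922, -0.0679, 0.1346]
eef_rot: [0.99, 0.144, 0.002, 0.0]
contact_force: [-3.4, 1.4, 17.6]
opening: 0.698
finger_force: 15.0
```

play_rows --translation '[[0,0,-0.001],[0,0,0],[0,0,0],[0,0,-0.01],[0,0,-0.03],[0,0,-0.03],[0,0,-0.02],[-0.02,0,0],[-0.03,0,0],[-0.03,0,0],[0,0,0],[0,0,0]]' --delta_rot '[[0,0,0],[0,0,0],[0,0,0],[0,0,0],[0,0,0],[0,0,0],[0,0,0],[0,0,0],[0,0,0],[0,0,0],[0,0,0],[0,0,0]]' --grip '[1,1,1,1,1,1,1,1,1,1,1,1]'

```text
clock: 10.62
tool_pos: [0.5157, -0.0906, 0.2232]
eef_rot: [0.99, 0.144, 0.001, 0.0]
contact_force: [1.3, -0.5, 0.5]
opening: 1.007
finger_force: 0.0
```

```bash
python3 - <<'E'
from h import *
im=r.snapshot("scene");
im2=r.snapshot("wrist")
cv2.imwrite("pics/n1.png",np.hstack([cv2.resize(im[100:260,120:320],(480,384)),cv2.resize(im2[0:300,100:400],(384,384)) ])[:, :800])
COL=[(.034,.052),(.038,.062),(.056,.062)]
wfit("cup_yellow",0.03,COL,g=(.592,-.068))
wfit("cup_yellow",0.03,COL,g=(.592,-.068),cam="scene")
E
```

```text
t 10.82 tcp [ 0.5154 -0.0905  0.2227] M [[0.959, 0.285, 0.001], [0.285, -0.959, 0.0], [0.001, 0.0, -1.0]] F [-0.1  0.3  0.3] open 1.003 ff 0.0
wrist cup_yellow conf 0.79 npix 7007.0 xy [ 0.5912 -0.0685] err 0.02 tool shift [0.0789 0.0006 0.0001]
t 10.93 tcp [ 0.5149 -0.0907  0.2226] M [[0.959, 0.284, 0.0], [0.284, -0.959, 0.0], [0.0, 0.0, -1.0]] F [ 0.3  0.1 -0.7] open 1.001 ff 0.0
scene cup_yellow conf 0.55 npix 1025.0 xy [ 0.5916 -0.0725] err 0.07 tool shift [0.0787 0.0043 0.    ]
```

View pics/n1.png

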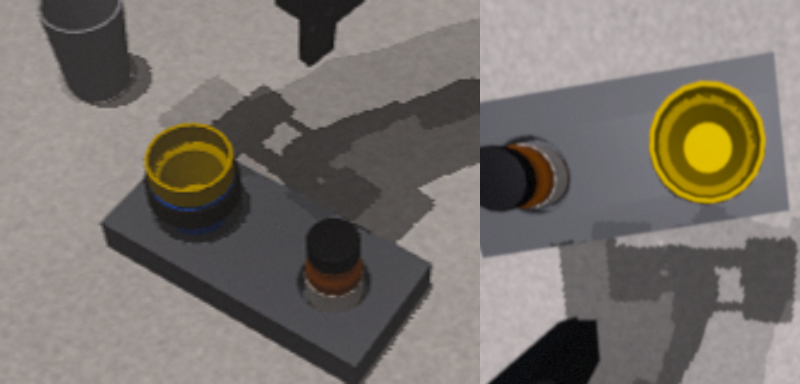

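Yellow sits level in the blue cup, with its rim at about (190,165) in the crop, and the wrist fit agrees with the nested height. Next is green.

play_rows --translation '[[0,-0.02,0],[0,-0.034,0],[0,-0.034,0],[0,-0.034,0],[0,-0.034,0],[0,-0.034,0],[0,-0.034,0],[0,-0.034,0],[0,-0.034,0],[0,-0.034,0],[0,-0.034,0],[0.005,-0.034,0],[0,0,0],[0,0,0],[0,0,0],[0,0,0]]' --delta_rot '[[0,0,0],[0,0,0],[0,0,0],[0,0,0],[0,0,0],[0,0,0],[0,0,0],[0,0,0],[0,0,0],[0,0,0],[0,0,0],[0,0,0],[0,0,0],[0,0,0],[0,0,0],[0,0,0]]' --grip '[1,1,1,1,1,1,1,1,1,1,1,1,1,1,1,1]'

```text
clock: 12.92
tool_pos: [0.4077, 0.2872, 0.2227]
eef_rot: [0.99, 0.143, -0.0, 0.0]
contact_force: [-0.1, -0.1, 0.3]
opening: 1.002
finger_force: 0.0
```

```bash
python3 - <<'E'
from h import *
for i in range(2): wfit("cup_green",0,CUP,"pics/g1.png",g=(.408,.288))
E
```

```text
t 13.03 tcp [0.4076 0.2876 0.2227] M [[0.959, 0.283, -0.0], [0.283, -0.959, -0.0], [-0.0, 0.0, -1.0]] F [0.2 0.5 0.8] open 0.998 ff 0.0
wrist cup_green conf 0.56 npix 4166.0 xy [0.4069 0.2884] err 0.05 tool shift [-0.0004 -0.0009 -0.    ]
t 13.12 tcp [0.4075 0.288  0.2227] M [[0.959, 0.283, 0.0], [0.283, -0.959, -0.0], [0.0, 0.0, -1.0]] F [-0.3  0.1 -0.4] open 0.995 ff 0.0
wrist cup_green conf 0.65 npix 4089.0 xy [0.4067 0.288 ] err 0.07 tool shift [-0.0007 -0.0003 -0.    ]
```

View pics/g1.png

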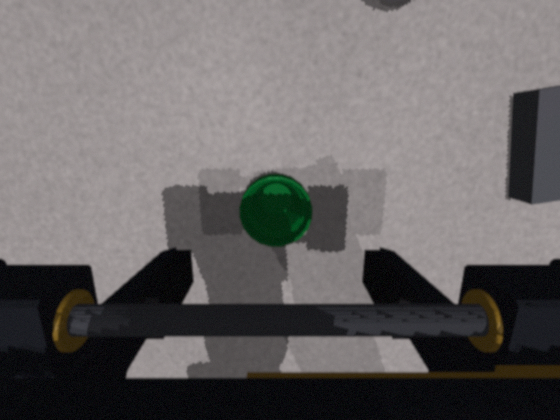

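Green is centred under the gripper at (276,209). I descend and grip it.

play_rows --translation '[[0,0,0.019],[0,0,0.025],[0,0,0.025],[0,0,0.025],[0,0,0.0245],[0,0,0],[0,0,0],[0,0,0],[0,0,0],[0,0,0],[0,0,0]]' --delta_rot '[[0,0,0],[0,0,0],[0,0,0],[0,0,0],[0,0,0],[0,0,0],[0,0,0],[0,0,0],[0,0,0],[0,0,0],[0,0,0]]' --grip '[1,1,1,1,1,1,0.2,0.2,0.2,0.2,0.2]'

```text
clock: 14.5
tool_pos: [0.4077, 0.2886, 0.105]
eef_rot: [0.99, 0.143, 0.001, -0.0]
contact_force: [-0.2, 0.3, 7.0]
opening: 0.698
finger_force: 15.0
```

play_rows --translation '[[0,0,-0.01],[0,0,-0.03],[0,0,-0.03],[0,0,-0.03],[0,0.01,-0.025],[0,0.035,0],[0,0.035,0],[0,0.035,0],[0,0.035,0],[0,0.035,0],[0,0.035,0],[0,0.035,0],[0,0.035,0],[0,0.035,0],[0,0.035,0],[0,0.034,0],[-0.005,0,0],[0,0,0],[0,0,0],[0,0,0]]' --delta_rot '[[0,0,0],[0,0,0],[0,0,0],[0,0,0],[0,0,0],[0,0,0],[0,0,0],[0,0,0],[0,0,0],[0,0,0],[0,0,0],[0,0,0],[0,0,0],[0,0,0],[0,0,0],[0,0,0],[0,0,0],[0,0,0],[0,0,0],[0,0,0]]' --grip '[0.2,0.2,0.2,0.2,0.2,0.2,0.2,0.2,0.2,0.2,0.2,0.2,0.2,0.2,0.2,0.2,0.2,0.2,0.2,0.2]'

```text
clock: 17.0
tool_pos: [0.5144, -0.0898, 0.2293]
eef_rot: [0.99, 0.144, 0.0, -0.0]
contact_force: [-1.0, 0.4, -0.9]
opening: 0.704
finger_force: 15.0
```

```bash
python3 - <<'E'
from h import *
COL=[(.034,.052),(.038,.062),(.056,.062)]
for i in range(2): wfit("cup_yellow",0.03,COL,"pics/y2.png",g=(.5915,-.0685))
E
```

```text
t 17.1 tcp [ 0.5144 -0.0902  0.2293] M [[0.959, 0.285, 0.0], [0.285, -0.959, 0.0], [0.0, -0.0, -1.0]] F [-0.8 -0.4 -0.9] open 0.702 ff 14.999831677414477
wrist cup_yellow conf 0.91 npix 6543.0 xy [ 0.5914 -0.069 ] err 0.03 tool shift [0.0798 0.0016 0.    ]
t 17.2 tcp [ 0.5144 -0.0906  0.2292] M [[0.959, 0.284, -0.0], [0.284, -0.959, 0.0], [-0.0, -0.0, -1.0]] F [-0.3  0.3 -1.7] open 0.696 ff 14.999839346855879
wrist cup_yellow conf 0.81 npix 6689.0 xy [ 0.5912 -0.0688] err 0.02 tool shift [ 0.0798  0.0009 -0.    ]
```

play_rows --translation '[[0.025,0.001,0],[0.027,0,0],[0.028,0,0],[0,0,0.008],[0,0,0.012],[0,0,0.012],[0,0,0.012],[0,0,0.012],[0,0,0.008],[0,0,0.006],[0,0,0.004],[0,0,0.002],[0,0,0.001],[0,0,0],[0,0,0]]' --delta_rot '[[0,0,0],[0,0,0],[0,0,0],[0,0,0],[0,0,0],[0,0,0],[0,0,0],[0,0,0],[0,0,0],[0,0,0],[0,0,0],[0,0,0],[0,0,0],[0,0,0],[0,0,0]]' --grip '[0.2,0.2,0.2,0.2,0.2,0.2,0.2,0.2,0.2,0.2,0.2,0.2,0.2,0.2,0.2]'

```text
clock: 19.08
tool_pos: [0.5932, -0.0686, 0.1554]
eef_rot: [0.99, 0.143, 0.003, 0.0]
contact_force: [-2.8, 1.4, 19.7]
opening: 0.699
finger_force: 15.0
```

play_rows --translation '[[0,0,-0.001],[0,0,0],[0,0,0],[0,0,-0.01],[0,0,-0.03],[0,0,-0.03],[-0.02,0,0],[-0.03,0,0],[-0.03,0,0],[0,0,0],[0,0,0],[0,0,0]]' --delta_rot '[[0,0,0],[0,0,0],[0,0,0],[0,0,0],[0,0,0],[0,0,0],[0,0,0],[0,0,0],[0,0,0],[0,0,0],[0,0,0],[0,0,0]]' --grip '[1,1,1,1,1,1,1,1,1,1,1,1]'

```text
clock: 20.58
tool_pos: [0.516, -0.0914, 0.2234]
eef_rot: [0.99, 0.144, 0.001, 0.0]
contact_force: [-0.1, -0.6, 0.6]
opening: 1.002
finger_force: 0.0
```

```bash
python3 - <<'E'
from h import *
im=r.snapshot("scene");
im2=r.snapshot("wrist")
cv2.imwrite("pics/n2.png",np.hstack([cv2.resize(im[100:260,120:320],(480,384)),cv2.resize(im2[0:300,130:380],(320,384)) ]))
COL=[(.034,.052),(.038,.062),(.056,.062)]
for i in range(2): wfit("cup_green",0.05,COL,g=(.5915,-.0685))
wfit("cup_green",0.05,COL,g=(.5915,-.0685),cam="scene")
E
```

```text
t 20.77 tcp [ 0.5151 -0.0917  0.2231] M [[0.959, 0.284, 0.0], [0.284, -0.959, 0.0], [0.0, 0.0, -1.0]] F [ 0.  -0.7 -0.3] open 1.001 ff 0.0
wrist cup_green conf 0.77 npix 8489.0 xy [ 0.5915 -0.0691] err 0.02 tool shift [0.0796 0.0001 0.    ]
t 20.88 tcp [ 0.5149 -0.0918  0.2231] M [[0.959, 0.284, 0.0], [0.284, -0.959, -0.0], [0.0, 0.0, -1.0]] F [-0.1 -0.8  0.6] open 1.001 ff 0.0
wrist cup_green conf 0.66 npix 8405.0 xy [ 0.5914 -0.069 ] err 0.03 tool shift [ 0.0799 -0.0001  0.    ]
t 20.98 tcp [ 0.5147 -0.0919  0.2232] M [[0.959, 0.284, 0.0], [0.284, -0.959, -0.0], [-0.0, 0.0, -1.0]] F [0.6 0.1 0.1] open 1.001 ff 0.0
scene cup_green conf 0.59 npix 1088.0 xy [ 0.5915 -0.0718] err 0.05 tool shift [ 0.0793  0.0025 -0.    ]
```

View pics/n2.png

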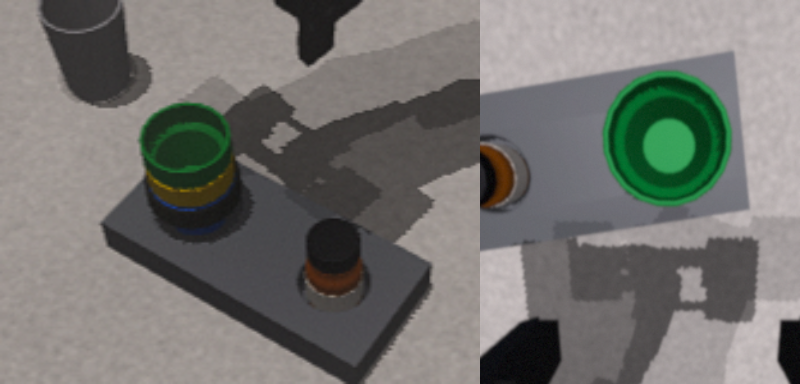

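The full stack stands level, with the green rim at (187,140) in the crop, yellow and blue bands visible below it. Now I grip the blue cup's collar low, keeping the palm just above the stack.

play_rows --translation '[[0.025,0,0],[0.027,0,0],[0.028,0,0],[0,0,0],[0,0,0.015],[0,0,0.02],[0,0,0.02],[0,0,0.02],[0,0,0.018],[0,0,0.01],[0,0,0.006],[0,0,0.004],[0,0,0],[0,0,0]]' --delta_rot '[[0,0,0],[0,0,0],[0,0,0],[0,0,0],[0,0,0],[0,0,0],[0,0,0],[0,0,0],[0,0,0],[0,0,0],[0,0,0],[0,0,0],[0,0,0],[0,0,0]]' --grip '[1,1,1,1,1,1,1,1,1,1,1,1,1,1]' --squeeze 20

```text
clock: 22.72
tool_pos: [0.5917, -0.0692, 0.1106]
eef_rot: [0.99, 0.143, 0.0, 0.0]
contact_force: [-0.4, 0.6, -0.0]
opening: 1.001
finger_force: 0.0
```

play_rows --translation '[[0,0,0],[0,0,0],[0,0,0],[0,0,0],[0,0,0],[0,0,0]]' --delta_rot '[[0,0,0],[0,0,0],[0,0,0],[0,0,0],[0,0,0],[0,0,0]]' --grip '[0.4,0.4,0.4,0.4,0.4,0.4]' --squeeze 20

```text
clock: 23.48
tool_pos: [0.5914, -0.069, 0.1104]
eef_rot: [0.99, 0.143, 0.0, -0.0]
contact_force: [-1.2, 0.7, 5.0]
opening: 0.765
finger_force: 20.0
```

The opening of 67 mm means the fingers hold blue's band. I lift slowly.

play_rows --translation '[[0,0,-0.003],[0,0,-0.006],[0,0,-0.008],[0,0,-0.01],[0,0,-0.012],[0,0,-0.012],[0,0,-0.012],[0,0,-0.012],[0,0,-0.012],[0,0,-0.012],[0,0,-0.012],[0,0,-0.012],[0,0,-0.01],[0,0,-0.008],[0,0,-0.005],[0,0,-0.002],[0,0,0],[0,0,0],[0,0,0],[0,0,0]]' --delta_rot '[[0,0,0],[0,0,0],[0,0,0],[0,0,0],[0,0,0],[0,0,0],[0,0,0],[0,0,0],[0,0,0],[0,0,0],[0,0,0],[0,0,0],[0,0,0],[0,0,0],[0,0,0],[0,0,0],[0,0,0],[0,0,0],[0,0,0],[0,0,0]]' --grip '[0.4,0.4,0.4,0.4,0.4,0.4,0.4,0.4,0.4,0.4,0.4,0.4,0.4,0.4,0.4,0.4,0.4,0.4,0.4,0.4]'

```text
clock: 25.98
tool_pos: [0.5913, -0.0692, 0.2581]
eef_rot: [0.99, 0.143, -0.0, 0.0]
contact_force: [-0.6, 0.4, -2.4]
opening: 0.764
finger_force: 20.0
```

```bash
python3 - <<'E'
from h import *
im=r.snapshot("scene");s=r.get_state();print(s["tool_pos"],s["contact_force"],s["opening"],s["finger_force"])
p=proj(r.get_calibration("scene"),np.array([[.5914,-.069,.2]]))[0].astype(int);print(p)
x,y=np.clip(p,[100,75],[460,345]);cv2.imwrite("pics/e.png",cv2.resize(im[y-75:y+75,x-100:x+100],(800,600),interpolation=cv2.INTER_CUBIC))
E
```

```text
[ 0.59134342 -0.06919196  0.25814366] [-0.03477704  0.16628836 -2.10787662] 0.7677215993481904 19.999754854361527
[189 116]
```

View pics/e.png

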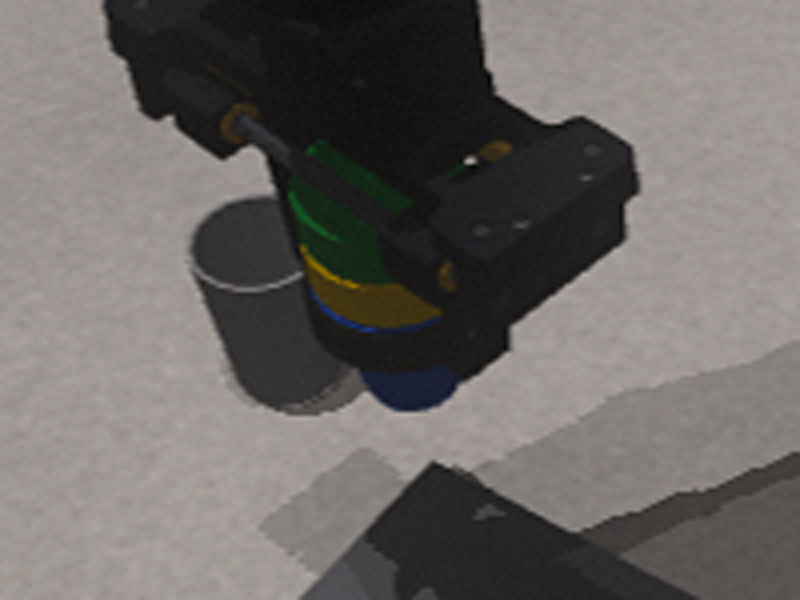

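The stack of three hangs upright in the fingers, with the blue foot at about (410,400), clear of the stand. The measured weight of about 2.1 N fits three cups. I hand it in.

```bash
python3 -c "
from plant import r
print(r.finish_job())"
```

```text
the job is handed in; nothing more can be done
None
```

I nested the yellow and green cups in the blue cup, gripped the blue cup by its band and lifted the stack. I handed the job in with the stack held level, its foot about 16 cm above the table (about 13 cm above the stand); the hand-in returned no verdict.

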